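# Clip the light bar onto the laptop screen

## Robot

A 6-joint arm with a two-finger parallel gripper is mounted at the origin on the work surface. World frame = base frame: x ahead of the robot, y to its left, z up, the work surface at z = 0. Lengths are in mm, angles in rad, forces in N, time in s.
With the tool pointing down it reaches from about 300 to 775 mm from the base axis. Payload 14.6 kg.
Tool frame: the origin (TCP) lies midway between the tips of the shut fingers; the grasp point (between the pads) lies grasp_offset behind it (grasp_offset is the distance from the TCP to the grasp point, in mm); z points along the fingers, y is the line along which they close (so a half turn about z gives the same grasp; the last joint's range is limited). The gripper opens to 94 mm and grips with 3 to 60 N. Pads are 16 mm wide; open, the fingers measure 119 mm over their backs; the gripper's body (75 mm by 177 mm) begins 78 mm behind the grasp point.
Start: joints at [-1.354, 0.3, 1.521, -0, 1.321, -0.067], TCP at [153.996, -527.991, 205.446] pointing down, gripper open.
Joint ranges: [-3.03, 3.03], [-0.79, 2.21], [0.23, 2.52], [-1.04, 4.18], [0, 3.07], [-2.55, 2.55]. Speed limits (rad/s): [2.22, 2.22, 2.57, 3.14, 3.14, 3.14].

## Interface

Orientations are given as [roll, pitch, yaw] about the fixed x, y, z axes, in that order (R = Rz(yaw) Ry(pitch) Rx(roll)).
In Python, from cell import * gives the robot as it stands. The module is installed in compiled form; this text tells all that it offers.
- The arm moves only by the shell command python3 -m jog 'ROWS' [FORCE]. ROWS is JSON, a list of rows, each a list of 3 entries, a list of its own where there are three numbers: the finger opening in mm, from 0 to 94, then the shift along the tool's x, y, z in units of 50 mm (1.0 is 50 mm), then the turn about the tool's z in units of 180 degrees (1.0 is 180 degrees). In form: [[fingers, [dx, dy, dz], twist], ...]. A call has 1 to 20 rows; each row shifts and turns the commanded pose from where the row before left it, along the tool's axes as they then stand; what a row does not reach is not made up. A row lasts 1/10 s, in which the tool goes at most 50 mm and 8.59 degrees, less where a joint would pass 70% of its speed; a pose out of reach is approached as far as the arm can. A call with a number of a shift or a turn outside -1 to 1 is refused whole. A call with a gripper value outside its range is refused whole. The fingers move at their own pace and stop on an object; FORCE is the grip in N (left out, the last holds). Time passes only in rows, so rows that do not move let the fingers close. It gives the time, the measured TCP pose, the force, the opening and the grip force at its end, in the units of the state.
- read_state(): the state, without advancing time (a new reading comes with each control period).
- camera(name): name is "side" or "top"; returns the picture (480x640x3 uint8, red, green, blue); there is no depth.
- calibration(name): a dict with "mtx" (3x3 intrinsics, pixels), "cam_to_world" (4x4, takes a point from camera to world coordinates). Camera axes: x right, y down, z forward; pixel columns grow to the right and rows downward; lengths in mm; the calibration is good to about 2 mm. A picture is of the moment at which its call begins. calibration takes no time and is no camera call.
- sign_off(): hands the job in; it is judged then, once.
Trained networks look in the newest picture that a camera, given by its name, has taken for a name from the list of things; names that differ only in an ending like _2 or _b are one class to them, and where a whole thing is asked for, a point or a joint stands for the part that bears it (a point fixed in the world has none). Each returns a list of dicts, best first, with "conf" (0 to 1); they miss things now and then, are a little off and sometimes report something else, mostly with a low value. They report only what shows in the picture. A call takes as long as a camera call. They do not tell look-alikes from the thing itself.
- regions_of(camera, query): "pixels" (480x640 bool, what is visible of it) and "rect" ([centre column, centre row, width, height] in pixels, round what is visible of it).
The state is a dict: "clock": time; "joints": joint angles; "qd": joint speeds; "effort": joint torques, N m; "eef_pos": TCP position; "eef_rot": TCP orientation; "wrist_force": force on the tool from outside, world axes, zero at the start; "moment": the same for the moment, N m; "finger_gap": finger opening in mm; "finger_force": force on a finger pad.
Only numpy, scipy, OpenCV 4.12 (cv2) and the standard library are available. Lean on these libraries where they do the work, as an engineer would, in place of code of your own. Each camera call takes 0.05 s, during which the arm holds its last target. There are 200 camera calls.

## Task

Squeeze the orange grips of the clip-on light to open its jaws, take it off the organiser's wooden panel, and clip it over the top edge of the open laptop screen, in the middle, with the white light bar on the screen (keyboard) side. Push it gently down until its rubber saddle sits fully home on the edge with the jaws still squeezed open, then let the jaws close square on the screen and let go, so that it stays fully home (it may ride up as the fingers open: push it home again). Leave the screen at the angle it has, do not press hard on it, and leave everything else on the desk alone.

Things in the scene. Friction and masses are not known exactly. Their poses are not given: they have to be found in the camera images.
- light: Clip-on light, about 100 g, like a big clothes peg with a light bar. Origin: middle of its pivot axis; z from jaws to grips, y along the pivot, x towards the light bar. Two orange levers (+x and -x side) are linked and open equally, so this frame stays midway between them. It starts clipped upright on the organiser's panel, saddle on its top edge, within 15 mm of the middle.
- saddle: Rubber saddle between the jaws, fixed in the light (frame as light), 10 x 26 mm, underside at z = -9 mm: the edge of the panel or screen comes to rest against it. Jaws reach down to z = -38; their pads (z -24 to -38) are 22 to 29 mm apart when fully squeezed.
- light_mouth (a point): Middle of the saddle's underside, 9 mm below the light's pivot; axes as light.
- light_bar (a point): Centre of the white light bar, 14 x 120 x 18 mm, at x = 51, z = -3 mm of light, carried by two arms at y = +-21 mm, z = 0; axes as light.
- jaw_back: One orange lever, the one away from the light bar; the other mirrors it. Levers are 30 mm wide along y. Clipped on a panel, the grips splay: 43 mm over their outer faces at 27 mm above the pivot, 50 mm at the top (38 above). Pinched together along the light's x they open the jaws; fully squeezed, on a firm stop, they stand parallel, 24 mm over their faces, 4 to 45 mm above the pivot; about 10 N each.
- jaw_front (a joint): Opening of each jaw, rad: 0.32 fully squeezed, about 0 when clipped on the organiser's panel or the screen (both 6 mm thick), -0.06 shut on nothing. Sprung shut, about 7 N at the pads.
- organiser: Wooden desk organiser fixed to the desk, base 84 x 130 x 12 mm, with an upright wooden panel 6 mm thick, 130 mm long (along its y), top edge 87 mm above the desk; a tray with 29 mm high walls on its -x side. Origin: centre of the underside, z up.
- panel_top (a point): Middle of the top edge of the organiser's panel; axes as organiser.
- laptop: Open laptop, heavy and fixed on the desk, facing away from the robot. Origin: on the desk below the middle of the screen's hinge line. x points along the keyboard to the user; the base is 215 (x) x 310 (y) x 18 mm and starts at the hinge.
- screen: Laptop screen, 310 wide, 6 mm thick. Origin: middle of the hinge line, 20 mm above the desk; z runs up in the plane of the screen, x points out of its display side, y along its edge. It leans back (towards -x of the laptop) by 0.12 to 0.45 rad; the hinge is held by friction only and gives way to about 4 N across its top edge.
- screen_edge (a point): Middle of the screen's top edge, 210 mm from the hinge along the screen; axes as screen.
- speaker: Bystander: green round speaker, 56 mm across, 55 high. Origin: centre of the underside.
- mug: Bystander: blue mug, 80 mm across, 95 high. Origin: centre of the underside.
- earbud_case: Bystander: white earbud case, 46 x 60 x 24 mm. Origin: centre of the underside.
- alarm_clock: Bystander: red alarm clock, 90 mm across, 95 high. Origin: centre of the underside.
Mind the look-alikes: they are no part of the job. What is shaped like the organiser but purple is not meant.

How it is judged (in metres and radians):
On the way, in this order (a step that is already met when the one before it is completed fails the run):
1. the jaws are squeezed open while the light is still on the organiser's panel (value of joint jaw_front above 0.12 rad and z of light_mouth in the frame of panel_top between -0.02 and 0.012 m and horizontal distance between light_mouth and panel_top below 0.04 m), for 0.1 s.
2. the light is off the panel (distance between light_mouth and panel_top above 0.08 m), for 0.1 s.
3. the jaws, squeezed open, straddle the screen's top edge with the saddle down on it (value of joint jaw_front above 0.12 rad and z of light_mouth in the frame of screen_edge between -0.005 and 0.004 m and x of light_mouth in the frame of screen_edge between -0.008 and 0.008 m and y of light_mouth in the frame of screen_edge between -0.03 and 0.03 m), for 0.1 s.
At the end, for the whole second after the job is handed in: The light is released, at rest and clipped on the screen's top edge: saddle within 3.5 mm of the edge and 25 mm of its middle, square within about 7 degrees, jaws closed on the screen, light bar on the display side; the screen's edge within 20 mm of where it started (z of light_mouth in the frame of screen_edge between -0.004 and 0.0035 m and x of light_mouth in the frame of screen_edge between -0.004 and 0.004 m and y of light_mouth in the frame of screen_edge between -0.025 and 0.025 m and angle between the z axis of light and the z axis of screen, either way round below 0.12 rad and angle between the x axis of light and the x axis of screen, either way round below 0.15 rad and x of light_bar in the frame of screen_edge above 0.03 m and value of joint jaw_front between -0.035 and 0.05 rad and distance of screen_edge from where it was at the start of the episode below 0.02 m and linear speed of light below 0.02 m/s and contact force between the fingers and light below 0.1 N); the robot touches nothing.
It fails at once if the saddle is pressed on the screen with more than 25 N (contact force between saddle and screen above 25 N).
It fails at once if the screen's edge is moved more than 35 mm (distance of screen_edge from where it was at the start of the episode above 0.035 m).
It fails at once if another thing on the desk is moved more than 25 mm (distance of any of speaker, mug, earbud_case, alarm_clock from where it was at the start of the episode above 0.025 m).
It also fails if it takes over 48 s, if anything falls off the work surface, if the arm or the gripper's body presses on something with over 40 N, if the wrist force passes 120 N, or if a joint passes its speed limit or range.

## Working session

There is one attempt and no reset: what is moved stays moved. The work goes in short steps, Python scripts to look and compute and a shell command to move; the robot and the scene stay as the last step left them, time stands still between calls to the robot, and variables do not carry over. Pictures are saved under pics/ and viewed, at most 10 in all, crops included, and the job is handed in when it is done.

```bash
mkdir -p pics
python3 - <<'E'
from cell import *
import cv2,numpy as np
for c in("top","side"):
    im=camera(c);cv2.imwrite(f"pics/{c}0.png",im[...,::-1])
    k=calibration(c);print(c,np.round(k["mtx"],1).tolist(),np.round(k["cam_to_world"],3).tolist())
    for q in("light","organiser","screen","light_bar","laptop","jaw_back"):
        for r in regions_of(c,q)[:3]:print(q,round(r["conf"],2),np.round(r["rect"]))
s=read_state();print({k:s[k] for k in("clock","eef_pos","eef_rot","wrist_force","finger_gap")})
E
```

```text
top [[477.9, 0.0, 322.1], [0.0, 477.9, 240.0], [0.0, 0.0, 1.0]] [[-0.016, -0.999, 0.052, 480.233], [-1.0, 0.015, -0.015, 17.739], [0.014, -0.052, -0.999, 1282.374], [0.0, 0.0, 0.0, 1.0]]
light 0.67 [440. 270.  51.  38.]
organiser 0.96 [430. 279.  53.  41.]
organiser 0.73 [497. 239.  62.  33.]
organiser 0.5 [304. 222. 134.  37.]
screen 0.68 [305. 224. 134.  37.]
screen 0.41 [440. 272.  46.  38.]
light_bar 0.92 [441. 274.  48.  36.]
light_bar 0.54 [435. 284.  18.   8.]
laptop 0.65 [304. 185. 139. 112.]
laptop 0.2 [436. 285.  17.   9.]
jaw_back 0.5 [436. 284.  19.  10.]
side [[469.7, 0.0, 321.7], [0.0, 469.7, 243.1], [0.0, 0.0, 1.0]] [[-0.986, -0.093, 0.136, 363.786], [-0.164, 0.505, -0.847, 1150.69], [0.01, -0.858, -0.514, 837.626], [0.0, 0.0, 0.0, 1.0]]
light 0.6 [356. 218.  24.  27.]
organiser 0.97 [365. 236.  33.  28.]
organiser 0.8 [340. 207.  27.  29.]
screen 0.79 [302. 259.  21. 109.]
laptop 0.88 [262. 261. 103. 124.]
jaw_back 0.62 [367. 220.   5.  19.]
jaw_back 0.41 [304. 260.  22. 114.]
{'clock': 0.7, 'eef_pos': array([ 153.99355916, -527.97634968,  205.42423935]), 'eef_rot': array([-3.14153797e+00, -3.34190287e-05,  2.83797802e-01]), 'wrist_force': array([ 0.10359399, -0.84992539,  0.15167899]), 'finger_gap': 93.68566275610718}
```

View pics/top0.png

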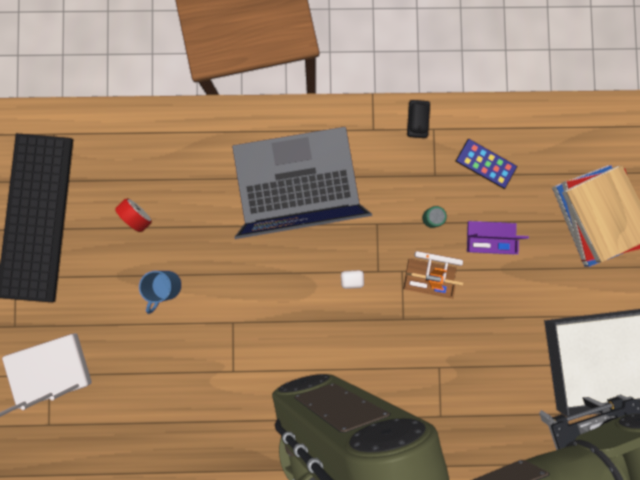

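View pics/side0.png

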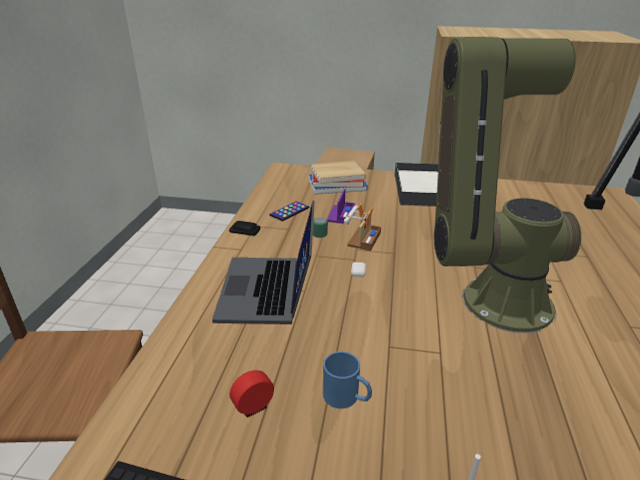

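Candidates: the brown wooden organiser at top (433,277) / side (365,236), and the purple one at top (497,239) / side (340,207). The brown wooden one with the light fits the description. I'll confirm it in one enlarged crop, along with the screen.

```bash
cat > h.py <<'E'
import numpy as np
from cell import *
def ray(c,u,v):
    k=calibration(c);T=np.array(k["cam_to_world"]);d=T[:3,:3]@np.linalg.inv(k["mtx"])@[u,v,1];return T[:3,3],d
def at(c,u,v,z):
    o,d=ray(c,u,v);return o+d*(z-o[2])/d[2]
def tri(p,q):
    o,d=ray("top",*p);e,f=ray("side",*q);A=np.stack([d,-f],1);s=np.linalg.lstsq(A,e-o,rcond=None)[0]
    a=o+d*s[0];b=e+f*s[1];return (a+b)/2,np.linalg.norm(a-b)
E
python3 - <<'E'
import cv2,numpy as np
import cell
print([n for n in dir(cell) if n[0]!='_'],getattr(cell,'grasp_offset',None))
t=cv2.imread("pics/top0.png");s=cv2.imread("pics/side0.png")
z=lambda i,u,v,w,h,f:cv2.resize(i[v:v+h,u:u+w],None,fx=f,fy=f,interpolation=cv2.INTER_CUBIC)
a=z(t,400,245,66,60,6);b=z(s,335,195,66,60,6)      #396x360
c=z(t,225,195,160,60,2.5); d=z(s,285,195,66,125,1.9)
im=np.zeros((600,800,3),np.uint8);im[:360,:396]=a;im[:360,400:796]=b
im[362:362+c.shape[0],:400]=c;im[362:362+d.shape[0],410:410+d.shape[1]]=d
cv2.imwrite("pics/crop1.png",im)
E
```

```text
['Unreachable', 'calibration', 'camera', 'grasp_offset', 'read_state', 'regions_of', 'sign_off'] 18.8
```

View pics/crop1.png

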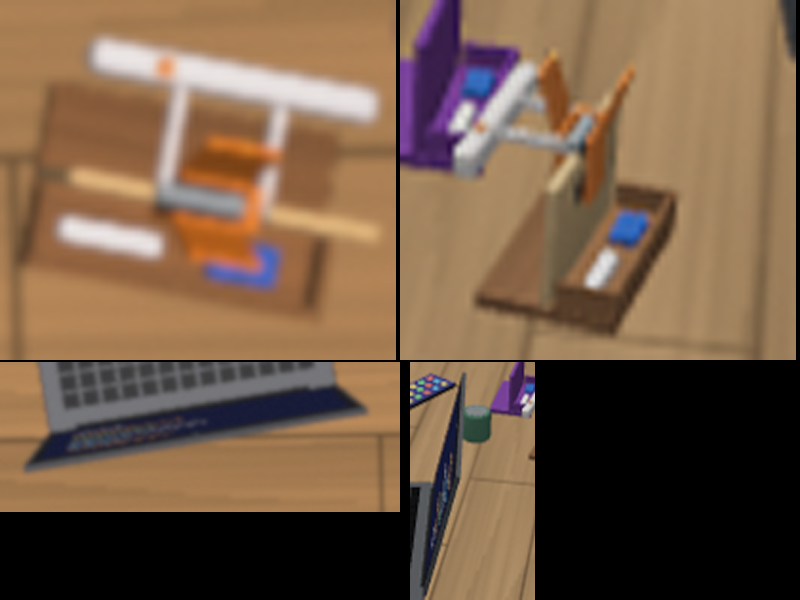

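The crop confirms it: the brown organiser holds the light, with the bar on the far (+x) side. In the top picture the panel's top edge runs (411.5,274.5)–(463,284), the bar (415,253)–(462.5,262), and the screen edge (235,237)–(372,214.5).

```bash
python3 - <<'E'
from h import *
np.set_printoptions(precision=1,suppress=True)
a,b=at("top",411.4,274.4,87),at("top",463,283.9,87);print("panel",a,b,np.linalg.norm(a-b),(a+b)/2,"dir yaw",np.arctan2(*(a-b)[1::-1]*[1,1]))
c,d=at("top",415.3,253,102),at("top",462.5,262.1,102);print("bar",c,d,np.linalg.norm(c-d),(c+d)/2,np.arctan2((c-d)[1],(c-d)[0]))
m=(c+d)/2;u=(c-d)[:2]/np.linalg.norm((c-d)[:2]);x=np.array([u[1],-u[0]]);print("lightx",x,"pivot from bar",m[:2]-51*x)
for z in(208,218,228):
    e,f=at("top",235,237.2,z),at("top",371.8,214.4,z);print("edge",z,e,f,np.linalg.norm(e-f),(e+f)/2,np.arctan2((e-f)[1],(e-f)[0]))
e,f=at("top",244.6,222.6,20),at("top",360.6,203.8,20);print("hinge",e,f,np.linalg.norm(e-f),(e+f)/2)
E
python3 - <<'E'
import sys;sys.path.insert(0,'.')
from h import *
np.set_printoptions(precision=1,suppress=True)
print("far corner",tri((371.8,214.4),(312.9,200.8)))
E
```

```text
panel [ 452.6 -221.9   87. ] [ 426.8 -350.8   87. ] 131.4491281816191 [ 439.7 -286.4   87. ] dir yaw 1.373134044170693
bar [ 505.6 -230.   102. ] [ 481.2 -346.7  102. ] 119.18953532990571 [ 493.4 -288.3  102. ] 1.3649347417689832
lightx [ 1.  -0.2] pivot from bar [ 443.5 -277.9]
edge 208 [545.1 197.4 208. ] [ 592.1 -111.4  208. ] 312.3712899073821 [568.6  43.  208. ] 1.721748310130537
edge 218 [544.5 195.8 218. ] [ 591.1 -110.2  218. ] 309.4638184987857 [567.8  42.8 218. ] 1.721748310130537
edge 228 [543.9 194.1 228. ] [ 590. -109.  228.] 306.5563470901894 [567.   42.5 228. ] 1.721748310130537
hinge [594.8 203.3  20. ] [ 640.4 -104.8   20. ] 311.43342146251905 [617.6  49.3  20. ]
far corner (array([ 592.6, -109.9,  218.7]), np.float64(3.1916241644838523))
```

```bash
python3 -m jog '[[70,[0,0,0],-0.045],[70,[0,0,0],-0.045],[70,[0,0,0],-0.045],[70,[0,0,0],-0.045],[70,[0,0,0],-0.045],[70,[0,0,0],-0.045],[70,[0,0,0],-0.045],[70,[0,0,0],-0.03],[70,[0,0,0],0]]' 10
python3 -m jog '[[70,[0.5,0.38,0],0],[70,[0.5,0.38,0],0],[70,[0.5,0.38,0],0],[70,[0.5,0.38,0],0],[70,[0.5,0.38,0],0],[70,[0.5,0.38,0],0],[70,[0.5,0.38,0],0],[70,[0.5,0.38,0],0],[70,[0.5,0.38,0],0],[70,[0.5,0.38,0],0],[70,[0.5,0.38,0],0],[70,[0.5,0.38,0],0],[70,[0,0,0],0],[70,[0,0,0],0]]'
```

```text
clock: 1.6
eef_pos: [154.0, -528.0, 205.4]
eef_rot: [-3.142, -0.0, 1.369]
wrist_force: [-0.3, 1.7, -0.7]
finger_gap: 70.0
finger_force: 0.0
clock: 3.0
eef_pos: [437.9, -280.0, 205.4]
eef_rot: [-3.141, 0.0, 1.367]
wrist_force: [0.0, -0.9, 1.1]
finger_gap: 69.5
finger_force: 0.0
```

```bash
python3 -m jog '[[70,[0.06,0.08,0.2],0],[70,[0,0,0.3],0],[70,[0,0,0.4],0],[70,[0,0,0.4],0],[70,[0,0,0.3],0],[70,[0,0,0.1],0],[70,[0,0,0],0],[70,[0,0,0],0]]'
python3 - <<'E'
from cell import *
import cv2,numpy as np
z=lambda i,u,v,w,h,f:cv2.resize(i[v:v+h,u:u+w,::-1],None,fx=f,fy=f,interpolation=cv2.INTER_CUBIC)
cv2.imwrite("pics/g1.png",np.hstack([z(camera("side"),325,170,65,85,6),z(camera("top"),400,230,65,85,6)]))
E
```

```text
clock: 3.8
eef_pos: [442.4, -278.4, 121.0]
eef_rot: [3.141, 0.0, 1.367]
wrist_force: [1.5, 0.1, -0.1]
finger_gap: 70.1
finger_force: 0.0
```

View pics/g1.png

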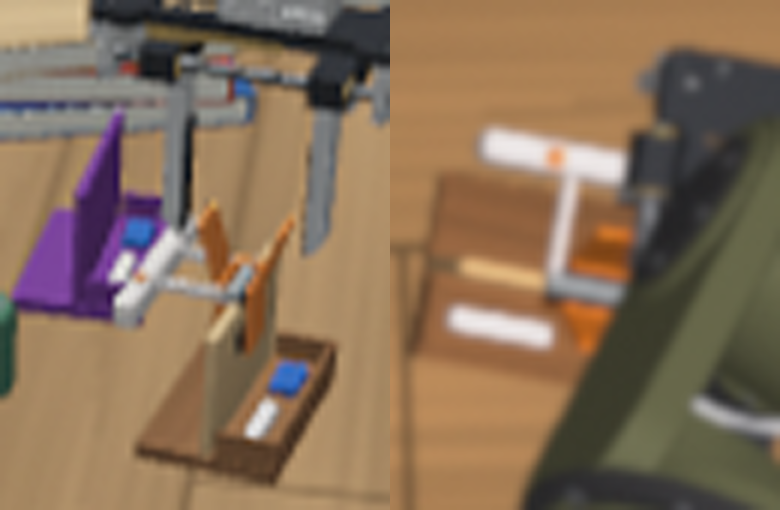

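Run:
```python
from h import *
np.set_printoptions(precision=1,suppress=True)
print(at("top",439,279.4,130), at("top",440.5,270.2,132),at("top",437.4,288,132))
# grip tops in side view: near (+y) corners & far
for p in [(442.4,-278.4,121),(442.4,-278.4,96),(442.4,-278.4,134)]:
  for c in("top","side"):
    k=calibration(c);T=np.linalg.inv(k["cam_to_world"]);q=k["mtx"]@(T@[*p,1])[:3];print(p,c,q[:2]/q[2])
```

```text
[ 440.4 -279.8  130. ] [ 462.6 -283.5  132. ] [ 420.  -274.8  132. ]
(442.4, -278.4, 121) top [437.5 278.5]
(442.4, -278.4, 121) side [366.  209.2]
(442.4, -278.4, 96) top [434.9 278.2]
(442.4, -278.4, 96) side [365.6 215.7]
(442.4, -278.4, 134) top [438.8 278.6]
(442.4, -278.4, 134) side [366.2 205.7]
```

```bash
python3 -m jog '[[70,[0,0,0.13],0],[70,[0,0,0.13],0],[60,[0,0,0],0],[54,[0,0,0],0],[48,[0,0,0],0],[42,[0,0,0],0],[36,[0,0,0],0],[30,[0,0,0],0],[20,[0,0,0],0],[20,[0,0,0],0],[20,[0,0,0],0],[20,[0,0,0],0],[20,[0,0,0],0]]' 20
```

```text
clock: 5.2
eef_pos: [442.5, -278.7, 109.8]
eef_rot: [3.14, 0.002, 1.368]
wrist_force: [-10.4, 3.1, 24.4]
finger_gap: 24.0
finger_force: 20.1
```

```bash
python3 -m jog '[[20,[0,0,-0.1],0],[20,[0,0,-0.2],0],[20,[0,0,-0.3],0],[20,[0,0,-0.5],0],[20,[0,0,-0.8],0],[20,[0,0,-0.8],0],[20,[0,0,-0.8],0],[20,[0,0,-0.8],0],[20,[0,0,-0.5],0],[20,[0,0,-0.2],0],[20,[0,0,0],0],[20,[0,0,0],0]]'
python3 - <<'E'
from cell import *
import cv2,numpy as np
z=lambda i,u,v,w,h,f:cv2.resize(i[v:v+h,u:u+w,::-1],None,fx=f,fy=f,interpolation=cv2.INTER_CUBIC)
cv2.imwrite("pics/g2.png",np.hstack([z(camera("side"),325,100,75,115,5),z(camera("top"),400,200,75,115,5)]))
E
```

```text
clock: 6.4
eef_pos: [442.2, -277.9, 355.9]
eef_rot: [-3.14, -0.001, 1.368]
wrist_force: [0.6, 0.8, -0.9]
finger_gap: 23.8
finger_force: 20.0
```

View pics/g2.png

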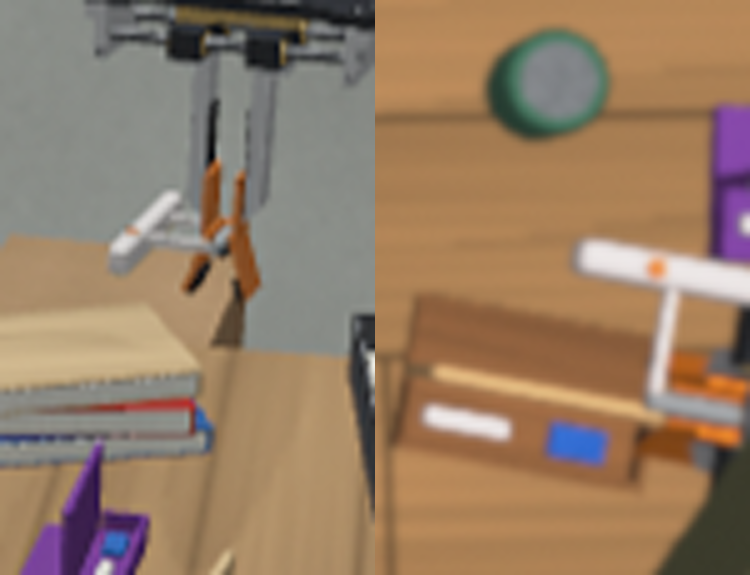

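The light is held, jaws open, with its pivot at side (369,148), midway between the fingers. Next I'll move it over the screen.

```bash
python3 -m jog '[[20,[0,0,0],-0.028],[20,[0,0,0],-0.028],[20,[0,0,0],-0.028],[20,[0,0,0],-0.028],[20,[0.2,0.11,0],0],[20,[0.45,0.26,0],0],[20,[0.45,0.26,0],0],[20,[0.45,0.26,0],0],[20,[0.45,0.26,0],0],[20,[0.45,0.26,0],0],[20,[0.45,0.26,0],0],[20,[0.45,0.26,0],0],[20,[0.45,0.26,0],0],[20,[0.45,0.26,0],0],[20,[0.45,0.26,0],0],[20,[0.45,0.26,0],0],[20,[0.45,0.26,0],0],[20,[0.36,0.21,0],0],[20,[0,0,0],0],[20,[0,0,0],0]]'
python3 -m jog '[[20,[0,0,0.2],0],[20,[0,0,0.3],0],[20,[0,0,0.3],0],[20,[0,0,0.2],0],[20,[0,0,0],0],[20,[0,0,0],0]]'
python3 - <<'E'
from cell import *
import cv2,numpy as np
z=lambda i,u,v,w,h,f:cv2.resize(i[v:v+h,u:u+w,::-1],None,fx=f,fy=f,interpolation=cv2.INTER_CUBIC)
s=camera("side");t=camera("top");cv2.imwrite("pics/s3.png",s[...,::-1]);cv2.imwrite("pics/t3.png",t[...,::-1])
cv2.imwrite("pics/g3.png",np.hstack([z(s,270,170,75,150,4),z(t,228,170,120,150,4)]))
E
```

```text
clock: 8.5
eef_pos: [568.0, 42.6, 356.8]
eef_rot: [-3.14, -0.0, 1.719]
wrist_force: [-0.5, -0.8, -1.2]
finger_gap: 23.8
finger_force: 20.0
clock: 9.1
eef_pos: [568.3, 41.8, 307.8]
eef_rot: [3.141, 0.0, 1.719]
wrist_force: [-0.5, -1.0, -1.4]
finger_gap: 23.8
finger_force: 20.0
```

View pics/g3.png

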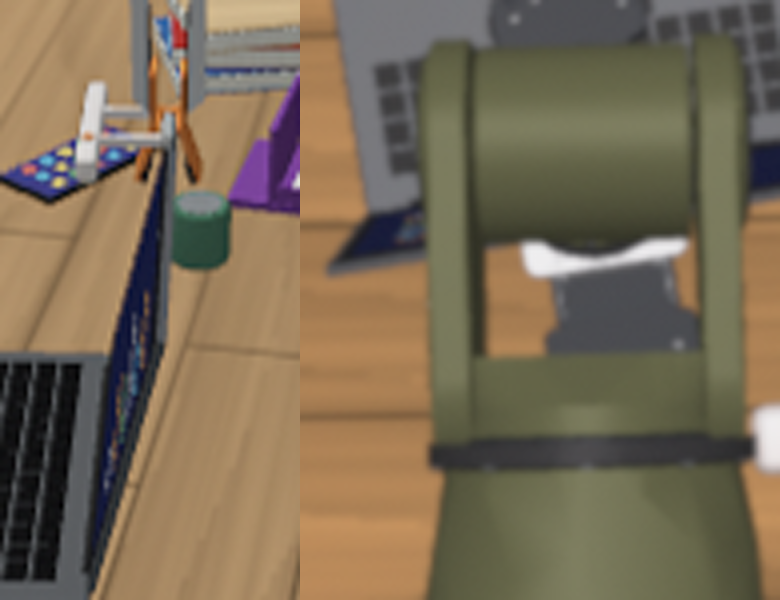

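Run:
```python
from h import *
import cv2
np.set_printoptions(precision=1,suppress=True)
print("near",tri((235,237.4),(311,256.5)),"far",tri((371.8,214.4),(312.8,200)))
# precise side: sharpen crop of top edge
def pr(c,p):
    k=calibration(c);T=np.linalg.inv(k["cam_to_world"]);q=k["mtx"]@(T@[*p,1])[:3];return q[:2]/q[2]
x=np.array([.989,.150,0]);y=np.array([-.15,.989,0]);up=np.array([0,0,1.])
h=np.array([617.6,49.3,20])
for th in(.16,.2,.24,.28,.32):
    zs=-np.sin(th)*x+np.cos(th)*up
    # anchored at edge in top view
    z=20+210*np.cos(th); E=at("top",303.4,225.8,z)
    H=E-210*zs
    print(th,E,"nearcorner",pr("side",E+155*y),"far",pr("side",E-155*y),"hinge near",pr("side",H+155*y),pr("top",H+155*y),"hinge far",pr("top",H-155*y))
s=read_state()["eef_pos"];P=s-[0,0,13.8]
print("pivot proj",pr("side",P),"jawtips",pr("side",P-[0,0,38]),"bar ends",pr("side",P+51*x+60*y),pr("side",P+51*x-60*y))
im=cv2.imread("pics/s3.png");c=cv2.resize(im[185:265,285:335],None,fx=7.5,fy=7.5,interpolation=cv2.INTER_LANCZOS4)
d=cv2.resize(cv2.imread("pics/t3.png")[195:255,228:278],None,fx=7.5,fy=7.5,interpolation=cv2.INTER_LANCZOS4)
e=np.zeros((600,750,3),np.uint8);e[:,:375]=c;e[:450,375:]=d;cv2.imwrite("pics/g4.png",e)
```

```text
near (array([543.6, 195.8, 217.3]), np.float64(1.1345752677993721)) far (array([ 592.6, -109.5,  221.5]), np.float64(3.7223125712809693))
0.16 [567.   43.1 227.3] nearcorner [310.7 253.1] far [314.2 198.3] hinge near [298.3 318.7] [245.4 229.4] hinge far [360.9 210.2]
0.2 [567.1  43.1 225.8] nearcorner [310.6 253.7] far [314.2 198.7] hinge near [295.1 318.7] [244.9 226.2] hinge far [360.4 207.1]
0.24 [567.2  43.1 224. ] nearcorner [310.5 254.3] far [314.1 199.3] hinge near [292.  318.6] [244.4 223.1] hinge far [359.8 204. ]
0.28 [567.4  43.2 221.8] nearcorner [310.5 255. ] far [314.1 199.9] hinge near [288.9 318.6] [243.9 220.1] hinge far [359.3 201. ]
0.32 [567.6  43.2 219.3] nearcorner [310.4 255.9] far [314.  200.7] hinge near [285.8 318.5] [243.4 217. ] hinge far [358.7 197.9]
pivot proj [312.1 200.4] jawtips [312.1 213.1] bar ends [291.3 210.3] [294.4 190.6]
```

View pics/g4.png

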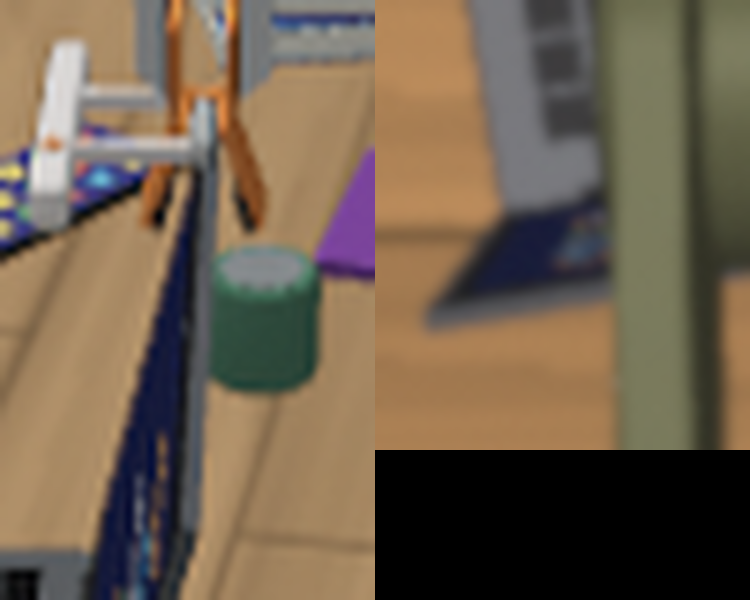

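```bash
python3 -m jog '[[20,[0.014,0.066,0],0],[20,[0,0,0.1],0],[20,[0,0,0.2],0],[20,[0,0,0.2],0],[20,[0,0,0.2],0],[20,[0,0,0.2],0],[20,[0,0,0.1],0],[20,[0,0,0],0],[20,[0,0,0],0]]'
python3 - <<'E'
from cell import *
import cv2,numpy as np
s=camera("side")
cv2.imwrite("pics/g5.png",cv2.resize(s[185:265,270:345,::-1],None,fx=7.5,fy=7.5,interpolation=cv2.INTER_LANCZOS4))
E
```

```text
clock: 10.1
eef_pos: [571.6, 43.3, 257.7]
eef_rot: [3.141, 0.0, 1.719]
wrist_force: [-0.7, -0.3, -1.0]
finger_gap: 23.5
finger_force: 20.0
```

View pics/g5.png

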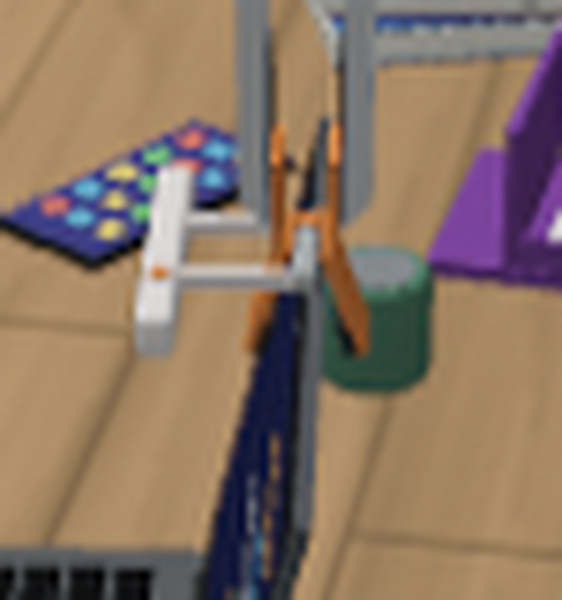

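The jaws straddle the edge: the pivot is at crop (303,245), the grey edge strip at (312,300), with a jaw on each side. I'll lower it gently.

```bash
python3 -m jog '[[20,[0,0,0.04],0],[20,[0,0,0.04],0],[20,[0,0,0.04],0],[20,[0,0,0],0],[20,[0,0,0],0]]'; for i in 1; do python3 -m jog '[[20,[0,0,0.02],0],[20,[0,0,0.02],0],[20,[0,0,0],0],[20,[0,0,0],0]]'; done
```

```text
clock: 10.65
eef_pos: [571.5, 43.3, 251.5]
eef_rot: [-3.142, -0.0, 1.72]
wrist_force: [-0.4, 0.2, -1.1]
finger_gap: 23.1
finger_force: 20.0
clock: 11.05
eef_pos: [571.5, 43.3, 249.4]
eef_rot: [-3.142, 0.0, 1.72]
wrist_force: [0.2, -0.2, -0.7]
finger_gap: 23.5
finger_force: 20.0
```

```bash
python3 -m jog '[[20,[0,0,0.02],0],[20,[0,0,0.01],0],[20,[0,0,0],0],[20,[0,0,0],0]]'; python3 -m jog '[[20,[0,0,0.015],0],[20,[0,0,0],0],[20,[0,0,0],0]]'
```

```text
clock: 11.45
eef_pos: [571.5, 43.3, 248.0]
eef_rot: [-3.142, -0.0, 1.72]
wrist_force: [-0.2, -0.4, -0.8]
finger_gap: 23.8
finger_force: 20.0
clock: 11.75
eef_pos: [571.5, 43.3, 247.6]
eef_rot: [3.141, 0.0, 1.72]
wrist_force: [-2.1, 0.3, 4.3]
finger_gap: 23.6
finger_force: 20.0
```

Seated with about 5 N. I'll open in stages, following the screen's lean (−y tool) so the light can turn square.

```bash
python3 -m jog '[[20,[0,0,0],0],[25,[0,0,0],0],[27,[0,-0.02,0],0],[29,[0,-0.02,0],0],[31,[0,-0.02,0],0],[33,[0,-0.02,0],0],[33,[0,0,0],0],[33,[0,0,0],0]]'
python3 - <<'E'
from cell import *
import cv2,numpy as np
s=camera("side")
cv2.imwrite("pics/g6.png",cv2.resize(s[185:265,270:345,::-1],None,fx=7.5,fy=7.5,interpolation=cv2.INTER_LANCZOS4))
E
```

```text
clock: 12.55
eef_pos: [567.4, 42.7, 247.0]
eef_rot: [-3.141, -0.0, 1.719]
wrist_force: [-0.0, 0.3, -0.9]
finger_gap: 33.2
finger_force: 6.5
```

View pics/g6.png

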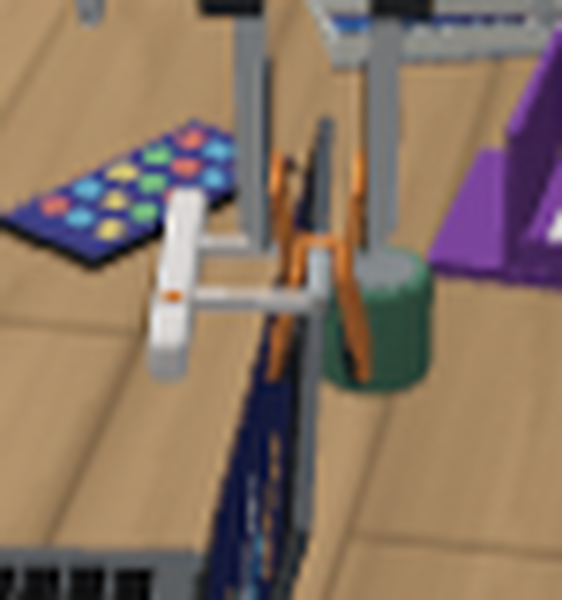

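```bash
python3 -m jog '[[35,[0,-0.02,0.01],0],[37,[0,-0.02,0],0],[39,[0,-0.02,0],0],[41,[0,-0.02,0],0],[41,[0,0,0],0],[41,[0,0,0],0]]';  python3 -m jog '[[43,[0,-0.02,0],0],[45,[0,-0.02,0],0],[47,[0,-0.02,0],0],[49,[0,-0.02,0],0],[49,[0,0,0],0],[49,[0,0,0],0]]'
python3 - <<'E'
from cell import *
import cv2,numpy as np
s=camera("side")
cv2.imwrite("pics/g7.png",cv2.resize(s[185:265,270:345,::-1],None,fx=7.5,fy=7.5,interpolation=cv2.INTER_LANCZOS4))
E
```

```text
clock: 13.2
eef_pos: [563.6, 42.2, 246.8]
eef_rot: [3.141, 0.0, 1.719]
wrist_force: [2.3, 0.1, 0.0]
finger_gap: 41.2
finger_force: 5.3
clock: 13.8
eef_pos: [559.3, 41.5, 246.5]
eef_rot: [-3.141, -0.0, 1.719]
wrist_force: [-1.1, 0.0, 0.3]
finger_gap: 49.0
finger_force: 0.5
```

View pics/g7.png

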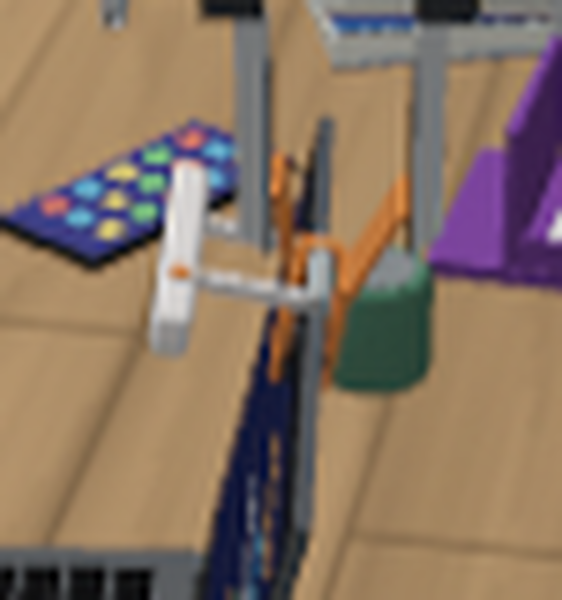

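The light has turned with the screen: the bar arm now slopes from crop (320,300) to (190,270), with a jaw flat on each side. From here I'll work in numbers only, and start by measuring how far it rode up from the bar's position.

```bash
cat > m.py <<'E'
from h import *
import cv2
from scipy.optimize import least_squares
def pr(c,p):
    k=calibration(c);T=np.linalg.inv(k["cam_to_world"]);q=k["mtx"]@(T@[*p,1])[:3];return q[:2]/q[2]
def bar(im):  # 7.5x crop from (270,185), BGR
    hsv=cv2.cvtColor(im,cv2.COLOR_BGR2HSV);m=((hsv[...,1]<50)&(hsv[...,2]>140)).astype(np.uint8)
    m[:,:120]=0;m[:,230:]=0;m[:140]=0;m[390:]=0
    m=cv2.morphologyEx(m,cv2.MORPH_OPEN,np.ones((23,23),np.uint8))
    n,l,s,c=cv2.connectedComponentsWithStats(m);i=1+np.argmax(s[1:,4])
    return (c[i]+.5)/7.5-.5+[270,185],s[i]
X=np.array([.989,.150,0]);Y=np.array([-.15,.989,0]);U=np.array([0,0,1.])
def barp(piv,th,b=(51,0,-3)):
    x=np.cos(th)*X+np.sin(th)*U;z=-np.sin(th)*X+np.cos(th)*U
    return piv+b[0]*x+b[1]*Y+b[2]*z
E
python3 - <<'E'
from m import *
np.set_printoptions(precision=2,suppress=True)
B={n:bar(cv2.imread(f"pics/{n}.png")) for n in("g5","g6","g7")}
for n in B:print(n,B[n])
p5=barp(np.array([571.6,43.3,257.7-13.8]),0);bias=B["g5"][0]-pr("side",p5);print("bias",bias)
E0=np.array([569.,43,224])
def solve(n,th,y):
    f=lambda v:pr("side",barp(np.array([v[0],43,v[1]])+0*X,th))+bias-B[n][0]
    return least_squares(f,[567,233]).x
print("g6",solve("g6",0,43),"expect ~568,233")
for th in(.16,.2,.24,.28):
    v=solve("g7",th,43);z=np.array([-np.sin(th)*.989,np.cos(th)]);print(th,"pivot",v,"mouth",v-9*z)
E
```

```text
g5 (array([292.04, 213.39]), array([ 146,  168,   45,   96, 3598], dtype=int32))
g6 (array([293.83, 216.58]), array([ 158,  189,   47,  100, 3845], dtype=int32))
g7 (array([294.25, 213.23]), array([ 163,  167,   44,   95, 3627], dtype=int32))
bias [-0.08 -4.64]
g6 [566.9  234.42] expect ~568,233
0.16 pivot [565.69 236.66] mouth [567.1  227.77]
0.2 pivot [565.94 234.61] mouth [567.71 225.79]
0.24 pivot [566.28 232.56] mouth [568.39 223.82]
0.28 pivot [566.69 230.53] mouth [569.15 221.88]
```

Run:
```python
from m import *
def arm(n,c0,c1):
    im=cv2.imread(f"pics/{n}.png").astype(int);pts=[]
    r0,r1={"g6":(280,318),"g7":(258,312)}[n]
    for c in range(c0,c1,4):
        g=im[r0:r1,c];w=np.clip(g.min(1)-120,0,None)*(g.max(1)-g.min(1)<45)
        if w.sum()>200:pts.append((c,r0+(w*np.arange(len(w))).sum()/w.sum()))
    p=np.array(pts);s=np.polyfit(p[:,0],p[:,1],1);return s[0],len(p),np.std(p[:,1]-np.polyval(s,p[:,0]))
print(arm("g6",210,265),arm("g7",210,265))
for th in(0,.05,.1,.16,.2,.24,.28):
    P=np.array([567,43,233.]);a=pr("side",barp(P,th,(10,21,0)));b=pr("side",barp(P,th,(44,21,0)));d=a-b;print(th,d[1]/d[0])
```

```text
(np.float64(0.0647461726311165), 14, np.float64(0.32483068159579154)) (np.float64(0.19959315353149348), 14, np.float64(0.8150460073121552))
0 0.015779975115201537
0.05 0.05971391527167885
0.1 0.10386793727560191
0.16 0.1574606947382825
0.2 0.19374542229612712
0.24 0.23062334984921432
0.28 0.2682304138843859
```

```bash
python3 -m jog '[[53,[0,0,0],0],[57,[0,0,0],0],[62,[0,0,0],0],[66,[0,0,0],0],[70,[0,0,0],0],[70,[0,0,0],0],[70,[0,0,0],0]]'
cat > look.py <<'E'
from m import *
import sys
n=sys.argv[1]
im=cv2.resize(camera("side")[185:265,270:345,::-1],None,fx=7.5,fy=7.5,interpolation=cv2.INTER_LANCZOS4);cv2.imwrite(f"pics/{n}.png",im)
b,st=bar(im);bias=np.array([-.08,-4.64]);print("bar",b,st)
i=im.astype(int);pts=[];mid=int((b[1]-185)*7.5)
r0,r1=258,312
for c in range(210,265,4):
    g=i[r0:r1,c];w=np.clip(g.min(1)-120,0,None)*(g.max(1)-g.min(1)<45)
    if w.sum()>200:pts.append((c,r0+(w*np.arange(len(w))).sum()/w.sum()))
p=np.array(pts);s=np.polyfit(p[:,0],p[:,1],1);print("arm slope",s[0],len(p),np.std(p[:,1]-np.polyval(s,p[:,0])), "at 240:",np.polyval(s,240))
for th in(.14,.18,.22,.26):
    v=least_squares(lambda v:pr("side",barp(np.array([v[0],43,v[1]]),th))+bias-b,[567,233]).x
    z=np.array([-np.sin(th)*.989,np.cos(th)]);print(th,"mouth",np.round(v-9*z,1))
E
python3 look.py g8
```

```text
clock: 14.55
eef_pos: [559.6, 41.6, 246.7]
eef_rot: [3.142, 0.0, 1.719]
wrist_force: [0.2, 1.0, -0.3]
finger_gap: 70.1
finger_force: 0.0
bar [294.7599039  212.69334401] [ 166  159   44  100 3746]
arm slope 0.2433268163257166 14 0.9573385791933043 at 240: 280.3240474538552
0.14 mouth [565.4 230.6]
0.18 mouth [566.  228.6]
0.22 mouth [566.6 226.6]
0.26 mouth [567.3 224.6]
```

```bash
python3 -m jog '[[70,[0,0,-0.2],0],[70,[0,0,-0.4],0],[70,[0,0,-0.4],0],[70,[0,0,-0.4],0],[40,[0,0.12,0],0.045],[0,[0,0,0],0.045],[0,[0,0,0],0.045],[0,[0,0,0],0.045],[0,[0,0,0],0.045],[0,[0,0,0],0.045],[0,[0,0,0],0.045],[0,[0,0,0],0.045],[0,[0,0,0],0.045],[0,[0,0,0],0.045],[0,[0,0,0],0.045],[0,[0,0,0],0.005],[0,[0,0,0],0],[0,[0,0,0],0]]'
python3 look.py g9
```

```text
clock: 16.4
eef_pos: [565.5, 42.5, 317.0]
eef_rot: [3.142, -0.0, 0.152]
wrist_force: [-0.5, 0.6, -0.5]
finger_gap: 0.3
finger_force: 0.0
bar [294.81911483 212.63664401] [ 166  159   46  100 3826]
arm slope 0.244761655384278 14 0.9510671797290685 at 240: 280.217715707836
0.14 mouth [565.2 230.8]
0.18 mouth [565.8 228.8]
0.22 mouth [566.4 226.8]
0.26 mouth [567.2 224.8]
```

```bash
python3 -m jog '[[0,[-0.03,0,0.1],0],[0,[0,0,0.2],0],[0,[0,0,0.2],0],[0,[0,0,0.2],0],[0,[0,0,0.2],0],[0,[0,0,0.2],0],[0,[0,0,0.1],0],[0,[0,0,0],0],[0,[0,0,0],0]]'
python3 -m jog '[[0,[0,0,0.05],0],[0,[0,0,0.05],0],[0,[0,0,0],0]]'
```

```text
clock: 17.35
eef_pos: [564.2, 42.2, 257.0]
eef_rot: [3.142, -0.0, 0.149]
wrist_force: [0.6, -0.9, 1.2]
finger_gap: 0.1
finger_force: 0.0
clock: 17.65
eef_pos: [564.0, 42.2, 251.4]
eef_rot: [-3.142, 0.0, 0.149]
wrist_force: [-0.8, 0.1, 0.5]
finger_gap: 0.1
finger_force: 0.0
```

```bash
python3 -m jog '[[0,[0,0,0.04],0],[0,[0,0,0.04],0],[0,[0,0,0],0]]'
python3 -m jog '[[0,[0,0,0.03],0],[0,[0,0,0.03],0],[0,[0,0,0],0]]'
```

```text
clock: 17.95
eef_pos: [564.0, 42.2, 247.4]
eef_rot: [-3.142, 0.0, 0.149]
wrist_force: [0.1, -0.1, -0.2]
finger_gap: 0.5
finger_force: 0.0
clock: 18.25
eef_pos: [564.0, 42.2, 244.4]
eef_rot: [-3.142, 0.0, 0.149]
wrist_force: [0.0, -1.3, -0.0]
finger_gap: 0.2
finger_force: 0.0
```

```bash
python3 -m jog '[[0,[0,0,0.03],0],[0,[0,0,0.01],0],[0,[0,0,0],0]]'
python3 -m jog '[[0,[0,0,0.02],0],[0,[0,0,0],0]]'
```

```text
clock: 18.55
eef_pos: [564.0, 42.2, 242.6]
eef_rot: [-3.142, 0.0, 0.149]
wrist_force: [-0.1, 0.4, 1.1]
finger_gap: 0.7
finger_force: 0.0
clock: 18.75
eef_pos: [564.0, 42.2, 241.6]
eef_rot: [-3.142, 0.0, 0.149]
wrist_force: [-0.1, -0.0, -0.3]
finger_gap: 0.4
finger_force: 0.0
```

```bash
python3 -m jog '[[0,[0,0,0.02],0],[0,[0,0,0],0]]'
python3 -m jog '[[0,[0,0,0.02],0],[0,[0,0,0],0]]'
```

```text
clock: 18.95
eef_pos: [564.0, 42.2, 240.6]
eef_rot: [-3.142, 0.0, 0.149]
wrist_force: [-0.6, 0.5, 0.2]
finger_gap: 0.4
finger_force: 0.0
clock: 19.15
eef_pos: [564.2, 42.3, 239.9]
eef_rot: [3.142, -0.001, 0.149]
wrist_force: [-0.8, -1.0, 2.6]
finger_gap: 0.7
finger_force: 1.1
```

```bash
python3 -m jog '[[0,[0,0,0.01],0],[0,[0,0,0],0],[0,[0,0,0],0]]'
python3 -m jog '[[0,[0,0,0.01],0],[0,[0,0,0],0],[0,[0,0,0],0]]'; python3 look.py ga
```

```text
clock: 19.45
eef_pos: [564.2, 42.2, 239.7]
eef_rot: [3.141, -0.001, 0.149]
wrist_force: [-1.0, -0.3, 5.1]
finger_gap: 0.6
finger_force: 2.5
clock: 19.75
eef_pos: [564.3, 42.3, 239.5]
eef_rot: [3.141, -0.001, 0.149]
wrist_force: [-1.2, -0.1, 7.0]
finger_gap: 0.4
finger_force: 3.7
bar [294.8127641  212.62641872] [ 166  159   46  100 3818]
arm slope 0.2308020667059209 14 0.8484071654247826 at 240: 280.2773354745318
0.14 mouth [565.2 230.8]
0.18 mouth [565.8 228.8]
0.22 mouth [566.4 226.8]
0.26 mouth [567.2 224.9]
```

```bash
python3 -m jog '[[0,[0,0,0.01],0],[0,[0,0,0.01],0],[0,[0,0,0],0],[0,[0,0,0],0]]'
python3 look.py gb | head -2;python3 -m jog '[[0,[0,0,0.01],0],[0,[0,0,0.01],0],[0,[0,0,0],0],[0,[0,0,0],0]]'; python3 look.py gc|head -2
```

```text
clock: 20.2
eef_pos: [564.4, 42.2, 238.8]
eef_rot: [3.141, -0.002, 0.149]
wrist_force: [-0.8, -1.0, 8.6]
finger_gap: 0.3
finger_force: 4.4
bar [294.68769424 212.93709692] [ 165  163   46   97 3711]
arm slope 0.2231024393628405 14 0.9134955666476661 at 240: 282.10650689358954
clock: 20.65
eef_pos: [564.5, 42.2, 238.2]
eef_rot: [3.141, -0.003, 0.149]
wrist_force: [-1.0, -0.4, 11.1]
finger_gap: 0.4
finger_force: 5.6
bar [294.68503176 213.10622296] [ 165  166   46   94 3621]
arm slope 0.20136905701777003 14 0.6614429900491868 at 240: 282.9430844771074
```

```bash
python3 -m jog '[[0,[0,0,0.01],0],[0,[0,0,0],0],[0,[0,0,0],0]]'; python3 -m jog '[[0,[0,0,0.01],0],[0,[0,0,0],0],[0,[0,0,0],0]]'; python3 look.py gd|head -2;python3 -m jog '[[0,[0,0,0.01],0],[0,[0,0,0],0],[0,[0,0,0],0]]'; python3 look.py ge
```

```text
clock: 21.0
eef_pos: [564.6, 42.2, 238.0]
eef_rot: [3.141, -0.003, 0.149]
wrist_force: [-2.8, 0.2, 13.5]
finger_gap: -0.0
finger_force: 6.8
clock: 21.3
eef_pos: [564.7, 42.2, 237.9]
eef_rot: [3.141, -0.004, 0.149]
wrist_force: [-1.7, -0.0, 16.6]
finger_gap: 0.4
finger_force: 8.0
bar [294.67972283 213.17283005] [ 165  166   46   95 3656]
arm slope 0.2020728030466879 14 0.8712864660508098 at 240: 283.03642727778106
clock: 21.65
eef_pos: [564.6, 42.2, 237.5]
eef_rot: [3.141, -0.004, 0.149]
wrist_force: [-3.9, -0.5, 16.2]
finger_gap: 0.7
finger_force: 10.4
bar [294.67894449 213.17419561] [ 165  166   46   95 3657]
arm slope 0.2015549554732666 14 0.8443386150764155 at 240: 283.11467581938024
0.14 mouth [565.6 229.1]
0.18 mouth [566.2 227.1]
0.22 mouth [566.8 225.1]
0.26 mouth [567.6 223.1]
```

The light went down about 1.4 mm and is now firm at 16 N, so it is home. Next I'll back off and check.

```bash
python3 -m jog '[[0,[0,0,-0.05],0],[0,[0,0,-0.1],0],[0,[0,0,-0.3],0],[0,[0,0,-0.6],0],[0,[0,0,-0.8],0],[0,[0,0,-0.8],0],[0,[0,0,-0.5],0],[0,[0,0,0],0],[0,[0,0,0],0]]'; python3 look.py gf
python3 - <<'E'
from m import *
a=cv2.imread("pics/s3.png");b=cv2.imread("pics/gf.png");t=camera("top");cv2.imwrite("pics/t9.png",t[...,::-1])
# grey top strip of screen in the side crop, before/after: column of strip centre at rows below the light
A=cv2.resize(a[185:265,270:345],None,fx=7.5,fy=7.5,interpolation=cv2.INTER_LANCZOS4)
for r in range(420,530,20):
    o=[]
    for im in(A,b):
        g=cv2.GaussianBlur(im,(3,3),0)[r,270:345].astype(float).mean(1)
        o.append(round(float(270+np.argmax(np.abs(np.diff(g)))),0))
    d=[float(cv2.minMaxLoc(cv2.matchTemplate(b[r-15:r+15,250:370],A[r-15:r+15,270:345],cv2.TM_CCOEFF_NORMED))[3][0]-20)]
    print(r,o,"shift/7.5px",d)
E
```

```text
clock: 22.6
eef_pos: [564.0, 42.2, 392.0]
eef_rot: [-3.141, 0.001, 0.149]
wrist_force: [0.0, 1.0, -0.8]
finger_gap: 0.8
finger_force: 0.0
bar [294.71129469 213.08092038] [ 166  166   45   94 3571]
arm slope 0.20143926371784066 14 0.6601242353087254 at 240: 282.7439704714255
0.14 mouth [565.5 229.4]
0.18 mouth [566.1 227.4]
0.22 mouth [566.8 225.4]
0.26 mouth [567.5 223.4]
420 [299.0, 298.0] shift/7.5px [0.0]
440 [297.0, 298.0] shift/7.5px [0.0]
460 [315.0, 314.0] shift/7.5px [0.0]
480 [314.0, 315.0] shift/7.5px [0.0]
500 [292.0, 292.0] shift/7.5px [0.0]
520 [292.0, 292.0] shift/7.5px [0.0]
```

Run:
```python
from m import *
def arm(n,r0,r1):
    i=cv2.imread(f"pics/{n}.png").astype(int);pts=[]
    for c in range(206,258,3):
        g=i[r0:r1,c];w=np.clip(g.min(1)-120,0,None)*(g.max(1)-g.min(1)<45)
        if w.sum()>200:pts.append((c,r0+(w*np.arange(len(w))).sum()/w.sum()))
    p=np.array(pts);s=np.polyfit(p[:,0],p[:,1],1);return np.round([*s,np.std(p[:,1]-np.polyval(s,p[:,0]))],3)
print("g5",arm("g5",255,295),"g6",arm("g6",278,318),"gf",arm("gf",262,308),arm("gf",258,312),arm("g8",255,310))
```

```text
g5 [-2.00000e-03  2.72711e+02  1.42000e-01] g6 [6.10000e-02 2.81826e+02 3.52000e-01] gf [2.1800e-01 2.3057e+02 6.8000e-01] [2.1800e-01 2.3057e+02 6.8000e-01] [  0.23  225.034   0.94 ]
```

```bash
python3 -c "
from cell import *
print(sign_off())"
```

```text
the job is handed in; nothing more can be done
None
```

I moved the light to the middle of the laptop screen's top edge, pushed it home (16 N peak push) and let go, and handed the job in at about 22.7 s of the 48 s; by my measurements it sits within about 1 mm of home and square to the screen, and the screen has not moved. The sign-off returned no verdict.

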